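Lock the pump filter plug into its bayonet collar

TASK

The washing machine's drain pump housing stands on the worktop with its filter plug beside it. Put the plug upright into the housing's round mouth, turn it to feel for the two slots, push it in against the spring and twist it clockwise (seen from above) until its lugs spring up into their lock notches, so that it stays in when let go. Be gentle: never press or twist the plug against the housing with more than 40 N, and leave the other things where they are.

Things in the scene. Friction and masses are not known exactly. Their poses are not given: they have to be found in the camera images.
- housing: Grey pump housing, fixed on the worktop: 104 x 104 x 8 mm base plate, upright round barrel 72 mm in diameter, a hose stub 22 mm thick towards its own +x, ending 63 mm from the axis. In its mouth a white bayonet collar, clamped at an angle nobody measured: the line through its two slots lies within 0.58 rad either way of the housing's x. Origin on the barrel's axis at the worktop, z up.
- mouth (a point): Centre of the collar's flat top, 60 mm above the worktop; axes as the housing's, not the collar's. The collar is 63 mm across with a 43 mm bore and two opposite slots 11.6 mm wide, seen from above as gaps out to the barrel, through its 7 mm lip. A plug turned under a light press rides with its lugs on the lip, origin 48 mm above the worktop, till they meet the slots and drop.
- spring_seat (a point): Top of the black spring seat in the bore as untouched, 45 mm above the worktop. The stem meets it when the lugs are 3 mm into the slots; it pushes up with 3.5 N plus 0.5 N per mm pushed down. A plug let go in the slots is pushed back up to here. The plug's flange bottoms on the collar when the plug's origin is 34 mm above the worktop.
- lip_underside (a point): Point on the axis level with the lip's underside, 53 mm above the worktop. The lugs pass below it when the plug's origin is 36 mm or lower. Only there can the plug turn, clockwise seen from above (a wall blocks the other way): the lock notches lie 0.80 rad clockwise of the slots, hard end stops 0.08 rad further. Let go between slot and notch, the plug stays too low, at 36 mm.
- lock_level (a point): Point on the axis 39 mm above the worktop: here is the plug's origin when locked, its flange 5 mm above the collar. The two notches in the lip's underside are 11.6 mm wide and 3 mm deep; when the push is eased over them the spring lifts the lugs in, and they hold.
- plug: White filter plug, loose, 100 to 160 g, upright on its stem. Origin at the stem's underside centre, z up. Stem 40 mm thick, 26 mm long, 3 mm chamfer below; two lugs towards its +x and -x, 8 mm wide, tips 27 mm from the axis, 12 to 17 mm above the origin; flange 60 mm across, 26 to 32 mm up; bar grip to pinch across y: 48 mm along x, 14 mm along y, 32 to 63 mm up. Same after a half turn.
- dosing_ball: Bystander: small white round dosing cup, 66 mm wide, 50 mm high. Origin under its centre. Leave it alone.
- tape: Bystander: roll of black tape lying flat, 58 mm across, 19 mm high. Origin under its centre. Leave it alone.
- bolt: Bystander: grey transit bolt with a black rubber collar, lying, 90 mm long along its y, 27 mm thick. Origin under its centre. Leave it alone.
- peg: Bystander: white clothes peg lying between plug and housing, 72 mm long along its y, 15 x 12 mm. Origin under its centre. Leave it alone.
There are look-alikes about, which are no part of the job. What is shaped like the plug but pink is not meant.

How it is judged:
By the outcome, as a careful person would: the job done as asked, in the order asked, and still so for the second after the job is handed in, with the robot touching nothing.
It also fails if it takes over 72 s, if anything falls off the work surface, if the arm or the gripper's body presses on something with over 40 N, if the wrist force passes 120 N, or if a joint passes its speed limit or range.

ROBOT

A 6-joint arm with a two-finger parallel gripper is mounted at the origin on a cart in front of the work surface, level with it; the furniture and walls round the work are solid. World frame = base frame: x ahead of the robot, y to its left, z up, the work surface at z = 0. Lengths are in mm, angles in rad, forces in N, time in s.
With the tool pointing down it reaches from about 425 to 950 mm from the base axis. Payload 3.5 kg.
Tool frame: the origin (TCP) lies at the very end of the fingers, on their centre line; the grasp point (between the pads) lies 19 mm behind it; z points along the fingers, y is the direction in which the jaws open and shut (so a half turn about z gives the same grasp; the last joint's range is limited). The gripper opens to 85 mm and grips with 20 to 120 N. Pads are 22 mm wide; open, the fingers measure 114 mm over their backs; the gripper's body (76 mm by 85 mm) begins 54 mm behind the grasp point. The pads swing forward as they close: fully open they stand 13 mm farther back than shut.
Start: joints at [-0.947, 0.286, 1.577, -0, 1.279, -0.15], TCP at [471.74, -482.77, 210.625] pointing down, gripper open.
Joint ranges: [-2.77, 2.77], [-0.9, 2.22], [0.21, 2.48], [-1.53, 4.67], [0.24, 2.81], [-2.84, 2.84]. Speed limits (rad/s): [2.79, 2.79, 3.14, 3.14, 3.14, 3.14].

INTERFACE

Orientations are given as a rotation vector (axis times angle).
In Python, from cell import bot gives the robot as it stands. The module is installed in compiled form; this text tells all that it offers.
- The arm moves only by the tool drive_tool, never from a script. Its argument "deltas" is a list that holds one entry, the list of rows, each a list of 7 numbers: the shift along the tool's x, y, z in cm, then the turn, a rotation vector about the tool's x, y, z in degrees, then the closure, from -1 (fully open) to 1 (shut), so that 0 is half open. A call has 1 to 20 rows; each row is the pose to reach, as a shift and turn from the pose measured when the call began, along the tool's axes at that moment; what a row does not reach only later rows make up. A row lasts 1/8 s, in which the tool goes at most 62.5 mm and 10.7 degrees, less where a joint would pass 70% of its speed; a pose out of reach is approached as far as the arm can. A call with a gripper value outside its range is refused whole. The fingers move at their own pace and stop on an object; "squeeze" is the grip in N (left out, the last holds). Time passes only in rows, so rows that repeat a pose let the fingers close. It gives the time, the measured TCP pose, the force and the opening at its end, in the units of the state.
- bot.observe(): the state, without advancing time (a new reading comes with each control period).
- bot.get_image(name): name is "side" or "top"; returns a dict with "img" (384x512x3 uint8, red, green, blue), "fx", "fy", "cx", "cy" (pixels), "dist" ([k1, k2, p1, p2, k3] as OpenCV has them; the pictures are not rectified), "world_to_cam" (4x4, takes a point from world to camera coordinates). Camera axes: x right, y down, z forward; pixel columns grow to the right and rows downward; lengths in mm; the calibration is good to about 2 mm. A picture is of the moment at which its call begins. There is no depth.
- bot.hand_in(): hands the job in, once; it reports no verdict.
Trained networks look in a picture, given as the dict that the camera call returned (one of the last four; its "shot" number tells which), for a name from the list of things; names that differ only in an ending like _2 or _b are one class to them, and where a whole thing is asked for, a point or a joint stands for the part that bears it (a point fixed in the world has none). Each returns a list of dicts, best first, with "score" (0 to 1); they miss things now and then, are a little off and sometimes report something else, mostly with a low value. They report only what shows in the picture. A call takes as long as a camera call. They do not tell look-alikes from the thing itself.
- bot.masks_of(label, picture): "region" (384x512 bool, what is visible of it) and "point" ([column, row] in pixels, amid what is visible of it).
The state is a dict: "t": time; "q": joint angles; "joint_velocities": joint speeds; "joint_torque": joint torques, N m; "tcp_pos": TCP position; "tcp_rot": TCP orientation; "contact_force": force on the tool from outside, world axes, zero at the start; "torque": the same for the moment, N m; "gripper_width": opening from 0.0 (shut) to 1.0 (fully open).
Only numpy, scipy, OpenCV 4.12 (cv2) and the standard library are available. Lean on these libraries where they do the work, as an engineer would, in place of code of your own. Each camera call takes 0.05 s, during which the arm holds its last target.

## Working session

There is one attempt and no reset: what is moved stays moved. The work goes in short steps, Python scripts to look and compute and a tool call to move; the robot and the scene stay as the last step left them, time stands still between calls to the robot, and variables do not carry over. Pictures are saved under pics/ and viewed, and the job is handed in when it is done.

Besides the shell and the picture viewer there is one more tool, called after "Request:" by a JSON object that holds its "fn" and its "kwargs", one argument or row to a line. drive_tool: Moves the arm, as the interface text tells. Its arguments: {"type":"object","properties":{"deltas":{"type":"array"},"squeeze":{"type":"number"}},"required":["deltas"]}

```bash
mkdir -p pics; python3 - <<'E'
from cell import bot
import cv2,numpy as np
s=bot.observe();print({k:np.round(v,3) for k,v in s.items()})
for n in("side","top"):
    p=bot.get_image(n);cv2.imwrite(f"pics/{n}0.png",p["img"][:,:,::-1])
    print(n,p["fx"],p["fy"],p["cx"],p["cy"],p["dist"],np.round(p["world_to_cam"],4).tolist())
    for l in("plug","housing","peg","dosing_ball","tape","bolt"):
        for d in bot.masks_of(l,p)[:3]: print(l,round(d["score"],2),np.round(d["point"]),d["region"].sum())
E
```

```text
{'t': np.float64(0.0), 'q': array([-0.947,  0.287,  1.578, -0.   ,  1.279, -0.15 ]), 'joint_velocities': array([-0.001,  0.   ,  0.001,  0.001,  0.001, -0.001]), 'joint_torque': array([-0.0000e+00, -4.0597e+01, -2.9263e+01, -0.0000e+00,  6.0000e-03,
        0.0000e+00]), 'tcp_pos': array([ 471.321, -482.212,  209.21 ]), 'tcp_rot': array([-2.907e+00, -1.185e+00,  1.000e-03]), 'contact_force': array([-0.359,  0.442, -0.971]), 'torque': array([-0.008, -0.013,  0.018]), 'gripper_width': np.float64(0.998)}
side 355.0069174595345 355.0069174595345 246.676090179522 191.2433353756539 [-0.00732473  0.          0.          0.          0.        ] [[0.9068, -0.4216, 0.0012, -392.3919], [-0.1608, -0.3485, -0.9234, 203.5214], [0.3897, 0.8371, -0.3839, 620.0076], [0.0, 0.0, 0.0, 1.0]]
plug 0.8 [298. 288.] 1030
plug 0.71 [250. 268.] 807
peg 0.63 [280. 240.] 157
dosing_ball 0.7 [329. 230.] 663
tape 0.66 [217. 185.] 177
bolt 0.66 [210. 248.] 243
top 436.22979452931173 436.22979452931173 256.29294975780664 188.7749339287877 [-0.09339839  0.          0.          0.          0.        ] [[0.0278, -0.9996, 0.0048, 115.3355], [-0.9932, -0.0282, -0.1128, 513.2901], [0.1129, -0.0016, -0.9936, 1232.3895], [0.0, 0.0, 0.0, 1.0]]
plug 0.75 [367. 213.] 347
plug 0.62 [332. 227.] 289
housing 0.57 [232. 192.] 1287
dosing_ball 0.77 [312. 147.] 363
tape 0.8 [165. 180.] 205
bolt 0.62 [291. 240.] 159
```

```bash
python3 - <<'E'
import cv2
a=cv2.imread("pics/side0.png");b=cv2.imread("pics/top0.png")
cv2.imwrite("pics/s1.png",cv2.resize(a[130:350,170:390],None,fx=2.7,fy=2.7,interpolation=cv2.INTER_CUBIC))
cv2.imwrite("pics/t1.png",cv2.resize(b[110:290,150:410],None,fx=3,fy=3,interpolation=cv2.INTER_CUBIC))
E
```

```text
(no output)
```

View pics/side0.png

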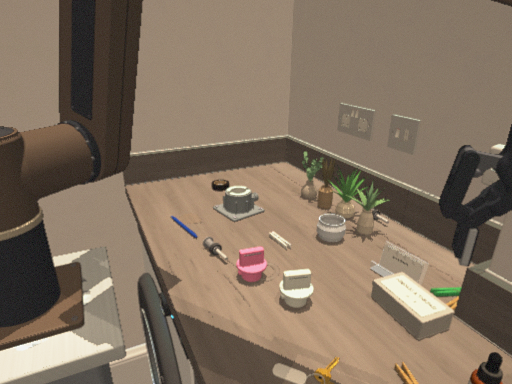

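View pics/s1.png

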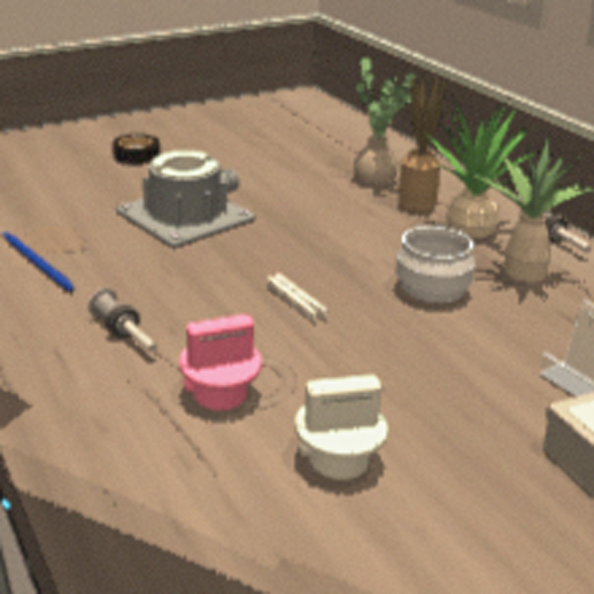

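View pics/t1.png

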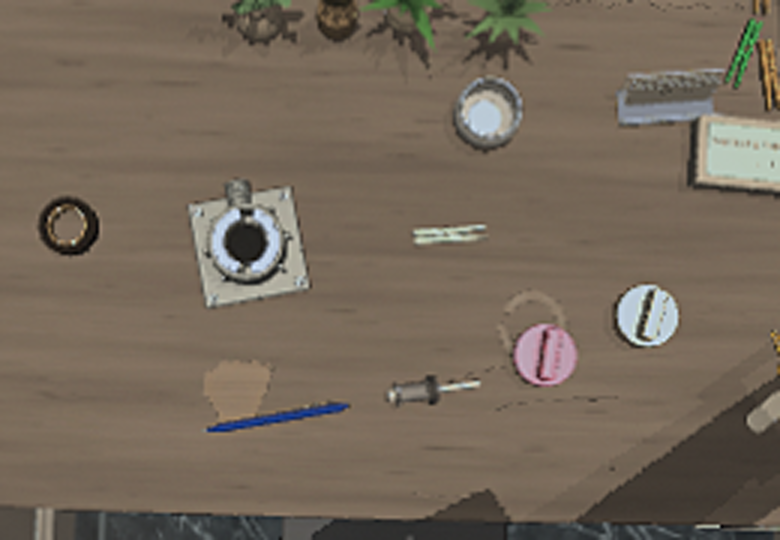

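The pictures show two plug-shaped things: white at top (366,215) / side (297,288), and pink at top (332,228) / side (251,266). The white one fits the description and the pink one is excluded. The housing is at top (232,191) / side (238,203). I'll confirm with an enlarged crop and fit models to both views.

```bash
cat > h.py <<'E'
import numpy as np,cv2
from scipy.optimize import minimize
def proj(p,X):
    X=np.asarray(X,float).reshape(-1,3);W=np.array(p["world_to_cam"])
    r,_=cv2.Rodrigues(W[:3,:3]);K=np.array([[p["fx"],0,p["cx"]],[0,p["fy"],p["cy"]],[0,0,1]])
    return cv2.projectPoints(X,r,W[:3,3],K,np.array(p["dist"],float))[0][:,0]
def cyl(r,z0,z1,n=40):
    a=np.linspace(0,2*np.pi,n,endpoint=False);c=np.c_[r*np.cos(a),r*np.sin(a)]
    return np.r_[np.c_[c,np.full(n,z0)],np.c_[c,np.full(n,z1)]]
def box(x0,x1,y0,y1,z0,z1): return np.array([[x,y,z] for x in(x0,x1) for y in(y0,y1) for z in(z0,z1)],float)
def xcyl(x0,x1,r,zc):
    a=np.linspace(0,2*np.pi,24,endpoint=False)
    return np.array([[x,r*np.cos(t),zc+r*np.sin(t)] for x in(x0,x1) for t in a])
PLUG=[np.r_[cyl(17,0,.1),cyl(20,3,26)],box(-27,27,-4,4,12,17),cyl(30,26,32),box(-24,24,-7,7,32,63)]
HOUS=[box(-52,52,-52,52,0,8),cyl(36,8,60)]
def place(X,x,y,th,z=0):
    c,s=np.cos(th),np.sin(th);return X@np.array([[c,s,0],[-s,c,0],[0,0,1]])+[x,y,z]
def render(p,parts,pose,S=4,off=(0,0),win=None):
    u0,v0,w,h=win;m=np.zeros((h*S,w*S),np.uint8)
    for P in parts:
        q=proj(p,place(P,*pose)); q=(q+.5-[u0,v0])*S
        cv2.fillConvexPoly(m,cv2.convexHull(np.round(q*16).astype(np.int32)),255,shift=4)
    return cv2.resize(m,(w,h),interpolation=cv2.INTER_AREA)/255.
def ground(p,uv,z):
    W=np.array(p["world_to_cam"]);K=np.array([[p["fx"],0,p["cx"]],[0,p["fy"],p["cy"]],[0,0,1]])
    n=cv2.undistortPoints(np.array([[uv]],float),K,np.array(p["dist"],float))[0,0]
    d=W[:3,:3].T@[n[0],n[1],1];c=-W[:3,:3].T@W[:3,3];return c+d*(z-c[2])/d[2]
E
python3 - <<'E'
from h import *
from cell import bot
import pickle
P={n:bot.get_image(n) for n in("side","top")}
pickle.dump(P,open("P.pkl","wb"))
pk=[d for d in bot.masks_of("plug",P["side"])][:2]; tk=bot.masks_of("plug",P["top"])[:2]
def white(p,ds):
    return max(ds,key=lambda d:-np.ptp(p["img"][d["region"]].mean(0)))
M={"side":white(P["side"],pk)["region"],"top":white(P["top"],tk)["region"]}
hk=bot.masks_of("housing",P["top"]);hs=bot.masks_of("housing",P["side"])
print(len(hs))
H={"top":hk[0]["region"]}
if hs:H["side"]=hs[0]["region"]
def fit(parts,M,x0,names):
    wins={}
    for n in names:
        v,u=np.where(M[n]);wins[n]=(u.min()-8,v.min()-8,np.ptp(u)+17,np.ptp(v)+17)
    def cost(x):
        c=0
        for n in names:
            w=wins[n];m=render(P[n],parts,x,win=w);t=M[n][w[1]:w[1]+w[3],w[0]:w[0]+w[2]]
            c+=np.abs(m-t).sum()/t.sum()
        return c
    best=None
    for th in np.arange(-1.5,1.6,.3):
        r=minimize(cost,[x0[0],x0[1],th],method="Nelder-Mead",options=dict(initial_simplex=np.array([[0,0,0],[8,0,0],[0,8,0],[0,0,.3]])+[x0[0],x0[1],th],xatol=.05,fatol=1e-4))
        if best is None or r.fun<best.fun:best=r
    return best
v,u=np.where(M["top"]);g=ground(P["top"],(u.mean(),v.mean()),30);print("g",g)
for names in(["top","side"],["top"],["side"]):
    r=fit(PLUG,M,g[:2],names);print("plug",names,r.x,r.fun)
v,u=np.where(H["top"]);g=ground(P["top"],(u.mean(),v.mean()),20);print(g)
for names in([["top"]]+([["side"],["top","side"]] if hs else [])):
    r=fit(HOUS+[xcyl(0,63,11,35)],H,g[:2],names);print("h",names,r.x,r.fun)
pickle.dump((M,H),open("M.pkl","wb"))
t=P["top"]["img"][:,:,::-1];s=P["side"]["img"][:,:,::-1]
a=cv2.resize(t[165:220,205:260],(400,400),interpolation=cv2.INTER_CUBIC);b=cv2.resize(s[178:228,210:260],(400,400),interpolation=cv2.INTER_CUBIC)
cv2.imwrite("pics/hz.png",np.hstack([a,b]))
a=cv2.resize(t[190:240,345:395],(400,400),interpolation=cv2.INTER_CUBIC);b=cv2.resize(s[260:320,265:325],(400,400),interpolation=cv2.INTER_CUBIC)
cv2.imwrite("pics/pz.png",np.hstack([a,b]))
E
```

```text
1
g [ 443.62321373 -186.50858641   30.        ]
plug ['top', 'side'] [ 4.42768310e+02 -1.85130075e+02 -1.20154316e-01] 0.2583355497399643
plug ['top'] [ 4.44765066e+02 -1.86307439e+02  4.21730188e-01] 0.13049051335744655
plug ['side'] [ 4.41618508e+02 -1.83969312e+02  4.25362207e-03] 0.0950247857587252
[501.91910649 199.56838783  20.        ]
h ['top'] [5.03090474e+02 2.00359516e+02 2.16132982e-01] 0.07195999047392236
h ['side'] [4.99919967e+02 2.04168977e+02 1.87887190e-01] 0.13551041941440253
h ['top', 'side'] [5.01455959e+02 2.01115697e+02 2.04935470e-01] 0.23387393467944356
```

View pics/hz.png

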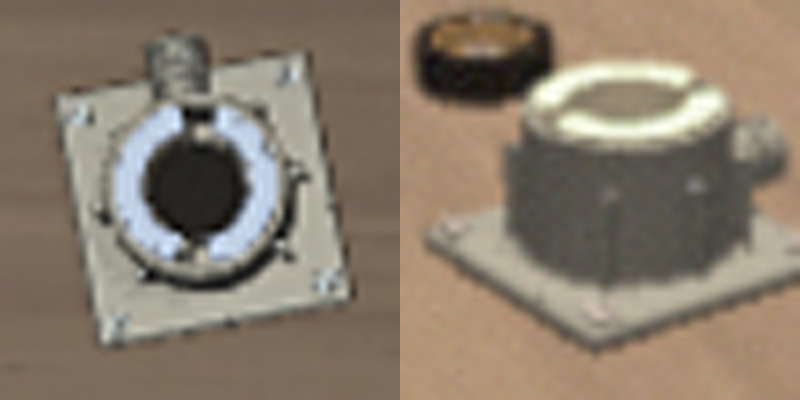

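View pics/pz.png

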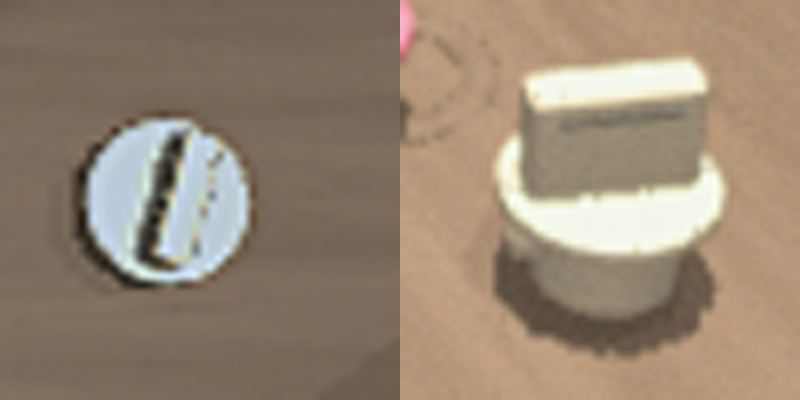

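Confirmed: the white plug is the target. The side crop shows its bar's top face at about (285,267)–(311,270). The collar's slot gaps are at about top (232,180)/(232,199) and side (228,192)/(247,188). Next I measure the slot angle, the mouth centre and the bar yaw.

```bash
python3 - <<'E'
from h import *
import pickle
P=pickle.load(open("P.pkl","rb"))
# mouth centre: maximise contrast of collar annulus (z=60): bright 22..31 vs dark inside <20
def samp(p,X):
    q=proj(p,X).astype(np.float32);g=p["img"].astype(np.float32).mean(2)
    return cv2.remap(g,q[:,0].copy(),q[:,1].copy(),cv2.INTER_LINEAR)[:,0]
a=np.linspace(0,2*np.pi,180,endpoint=False)
def ring(r,c): return np.c_[c[0]+r*np.cos(a),c[1]+r*np.sin(a),np.full(180,60.)]
C={}
for n in P:
    def cost(c): 
        f=lambda r:samp(P[n],ring(r,c))
        return -(np.mean([f(r).mean() for r in(24,26.5,29)])-np.mean([f(r).mean() for r in(8,13,18)])*.5-.5*np.mean([f(r).mean() for r in (33,34.5)]))
    bb=min(((cost((x,y)),x,y) for x in range(490,516) for y in range(190,216)))
    r=minimize(cost,bb[1:],method="Nelder-Mead");C[n]=r.x;print(n,r.x,r.fun)
    pr=np.mean([samp(P[n],ring(q,r.x)) for q in(24,26,28)],0)
    print([int(v) for v in pr[::3]])
    # slot angle: template correlation of antipodal dark
    best=[]
    for th in np.arange(-.6,1.0,.02):
        s=0
        for q in(24,26,28):
            h=5.8/q
            for k in(0,np.pi):
                d=np.abs((a-th-k+np.pi)%(2*np.pi)-np.pi)
                v=samp(P[n],ring(q,r.x)); s+=v[d<h].mean()-v[(d>h*1.2)&(d<2.4*h)].mean()
        best.append((s,th))
    print(sorted(best)[:4])
# plug bar: side crop corners at z=63
for n,cs in(("side",[(532,108),(705,92),(700,62),(527,80)]),):
    G=[]
    for x,y in cs:
        G.append(ground(P[n],(265+(x-400)/6.667-.5,260+y/6.667-.5),63)[:2])
    G=np.array(G);print(G,G.mean(0)); 
    for i,j in((0,1),(3,2)): d=G[j]-G[i];print(np.hypot(*d),np.arctan2(d[1],d[0]))
# overlays
for n,win in(("side",(265,255,60,60)),("top",(340,185,60,60))):
    im=cv2.resize(P[n]["img"][win[1]:win[1]+60,win[0]:win[0]+60,::-1],(600,600),interpolation=cv2.INTER_CUBIC)
    for pose,col in(((443,-185,-.2),(0,0,255)),):
        for z in [box(-24,24,-7,7,63,63)[[0,2,6,4]],cyl(30,32,32)[:40],cyl(20,3,3)[:40]]:
            q=(proj(P[n],place(z,*pose))+.5-win[:2])*10
            cv2.polylines(im,[q.astype(np.int32)],True,col,1)
    cv2.imwrite(f"pics/ov_{n}.png",im)
E
python3 -c "
import cv2,numpy as np
a=[cv2.resize(cv2.imread(f'pics/ov_{n}.png'),(400,400)) for n in('side','top')]
cv2.imwrite('pics/ov.png',np.hstack(a))"
```

```text
side [500.42017579 203.58811181] -62.746055603027344
[153, 152, 177, 209, 226, 230, 231, 231, 225, 217, 217, 217, 217, 223, 232, 233, 233, 231, 230, 234, 238, 239, 238, 242, 241, 238, 232, 208, 183, 163, 152, 153, 178, 212, 232, 235, 235, 233, 228, 226, 226, 226, 225, 227, 229, 232, 236, 235, 234, 234, 237, 239, 238, 239, 239, 240, 239, 216, 192, 168]
[(np.float32(-376.26898), np.float64(5.551115123125783e-16)), (np.float32(-368.69403), np.float64(0.020000000000000573)), (np.float32(-361.51556), np.float64(-0.019999999999999463)), (np.float32(-361.4083), np.float64(0.04000000000000059))]
top [499.0006632  199.50105979] -98.25428771972656
[89, 65, 94, 195, 194, 195, 195, 191, 199, 201, 202, 208, 205, 203, 206, 207, 207, 206, 208, 204, 205, 209, 209, 205, 193, 193, 204, 162, 93, 90, 111, 164, 165, 189, 197, 207, 209, 207, 204, 208, 208, 206, 208, 207, 209, 211, 210, 208, 208, 203, 199, 202, 202, 195, 191, 189, 193, 190, 135, 98]
[(np.float32(-512.65234), np.float64(5.551115123125783e-16)), (np.float32(-509.12808), np.float64(-0.019999999999999463)), (np.float32(-493.95197), np.float64(-0.03999999999999948)), (np.float32(-491.38892), np.float64(0.020000000000000573))]
[[ 416.42862248 -186.3187329 ]
 [ 460.29938031 -199.1465709 ]
 [ 466.64477544 -187.55133396]
 [ 421.39323375 -175.35503807]] [ 441.191503   -187.09291896]
45.70773260946495 -0.28447041245538995
46.866316894228014 -0.2632664627376565
```

View pics/ov.png

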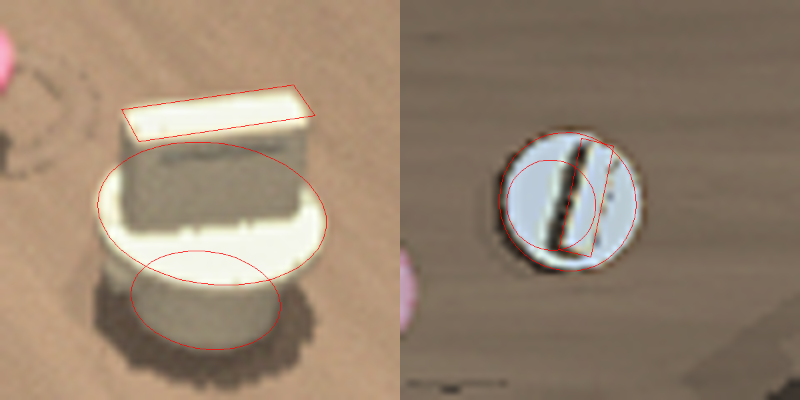

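```bash
cat >> h.py <<'E'
from scipy.spatial.transform import Rotation as R
def delta(s,pos,yaw):
    """row (cm,deg) for TCP pos and tool-x yaw, tool down"""
    R0=R.from_rotvec(s["tcp_rot"]);T=R.from_matrix(np.array([[np.cos(yaw),np.sin(yaw),0],[np.sin(yaw),-np.cos(yaw),0],[0,0,-1]]))
    d=R0.inv().apply(np.array(pos)-s["tcp_pos"])/10;r=np.degrees((R0.inv()*T).as_rotvec())
    return np.round(np.r_[d,r],2).tolist()
def st():
    from cell import bot
    s=bot.observe();M=R.from_rotvec(s["tcp_rot"]).as_matrix()
    print("t",round(s["t"],2),"pos",np.round(s["tcp_pos"],1),"yaw",round(np.arctan2(M[1,0],M[0,0]),3),"zax",np.round(M[:,2],3),"F",np.round(s["contact_force"],1),"T",np.round(s["torque"],2),"w",round(s["gripper_width"],3),"q",np.round(s["q"],2));return s
E
python3 - <<'E'
from h import *
import pickle
P=pickle.load(open("P.pkl","rb"))
print(ground(P["top"],(332,228),40))
s=st();print(delta(s,(442,-185.5,140),2.91))
E
```

```text
[402.27234216 -88.99295892  40.        ]
t 1.0 pos [ 471.8 -482.8  210.7] yaw 0.774 zax [ 0. -0. -1.] F [ 1.1 -0.2  0.3] T [ 0.02 -0.02  0.05] w 0.997 q [-0.95  0.29  1.58  0.    1.28 -0.15]
[18.65, -23.34, 7.07, 0.0, 0.0, -122.39]
```

Request:
{"fn": "drive_tool", "kwargs": {
  "deltas": [
    [[18.65,-23.35,7.05,0,0,-122.4,-0.2],[18.65,-23.35,7.05,0,0,-122.4,-0.2],[18.65,-23.35,7.05,0,0,-122.4,-0.2],[18.65,-23.35,7.05,0,0,-122.4,-0.2],[18.65,-23.35,7.05,0,0,-122.4,-0.2],[18.65,-23.35,7.05,0,0,-122.4,-0.2],[18.65,-23.35,7.05,0,0,-122.4,-0.2],[18.65,-23.35,7.05,0,0,-122.4,-0.2],[18.65,-23.35,7.05,0,0,-122.4,-0.2],[18.65,-23.35,7.05,0,0,-122.4,-0.2],[18.65,-23.35,7.05,0,0,-122.4,-0.2],[18.65,-23.35,7.05,0,0,-122.4,-0.2],[18.65,-23.35,7.05,0,0,-122.4,-0.2],[18.65,-23.35,7.05,0,0,-122.4,-0.2],[18.65,-23.35,7.05,0,0,-122.4,-0.2]]
  ]
}}

```text
t: 2.88
tcp_pos: [442.0, -185.4, 140.2]
tcp_rot: [0.364, 3.12, -0.0]
contact_force: [-0.3, -0.2, -0.9]
gripper_width: 0.6
```

```bash
python3 - <<'E'
from h import *
from cell import bot
s=st();print(delta(s,(442,-185.5,36.5),2.91))
p=bot.get_image("side");cv2.imwrite("pics/s2.png",cv2.resize(p["img"][170:340,190:410,::-1],None,fx=3,fy=3))
E
```

```text
t 2.88 pos [ 442.  -185.4  140.2] yaw 2.91 zax [ 0. -0. -1.] F [-0.3 -0.2 -0.9] T [-0.   -0.01  0.03] w 0.6 q [-0.61 -0.08  2.11 -0.    1.11 -1.95]
[-0.0, -0.0, 10.37, -0.0, 0.01, -0.03]
```

View pics/s2.png

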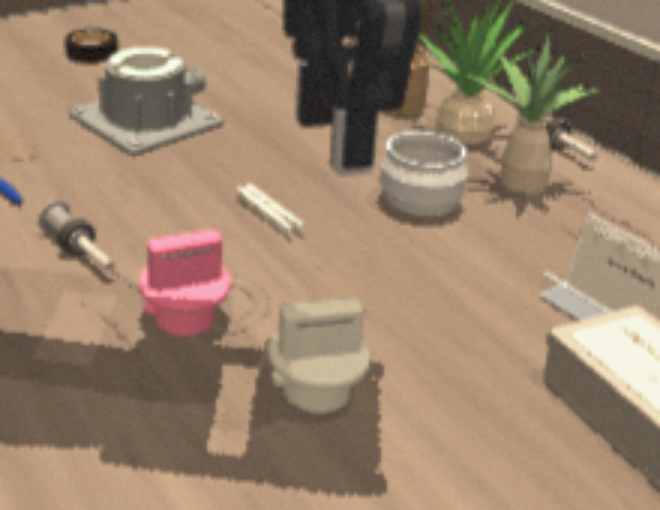

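The side view shows the open gripper above the white plug, which sits at crop (318,345) in the gripper's shadow, and the other things haven't moved. I'm going down.

Request:
{"fn": "drive_tool", "kwargs": {
  "deltas": [
    [[0,0,5,0,0,0,-0.2],[0,0,8,0,0,0,-0.2],[0,0,10,0,0,0,-0.2],[0,0,10.35,0,0,0,-0.2],[0,0,10.35,0,0,0,-0.2]]
  ],
  "squeeze": 70
}}

```text
t: 3.55
tcp_pos: [442.3, -185.7, 37.1]
tcp_rot: [0.364, 3.12, -0.0]
contact_force: [0.9, -0.3, -1.1]
gripper_width: 0.599
```

```bash
python3 - <<'E'
from h import *
from cell import bot
s=st()
p=bot.get_image("side");a=cv2.resize(p["img"][240:320,255:335,::-1],(500,500))
cv2.imwrite("pics/s3.png",a)
E
```

```text
t 3.55 pos [ 442.3 -185.7   37.1] yaw 2.909 zax [ 0.001 -0.    -1.   ] F [ 0.9 -0.3 -1.1] T [-0.03 -0.    0.08] w 0.599 q [-0.61  0.08  2.17  0.    0.89 -1.95]
```

View pics/s3.png

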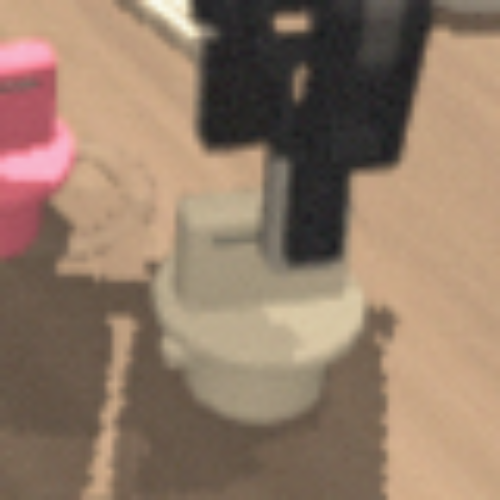

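The near finger stands in front of the bar and roughly centred on it. Closing now.

Request:
{"fn": "drive_tool", "kwargs": {
  "deltas": [
    [[0,0,0,0,0,0,1],[0,0,0,0,0,0,1],[0,0,0,0,0,0,1],[0,0,0,0,0,0,1],[0,0,0,0,0,0,1],[0,0,0,0,0,0,1]]
  ],
  "squeeze": 70
}}

```text
t: 4.35
tcp_pos: [443.6, -186.7, 38.7]
tcp_rot: [0.363, 3.117, -0.003]
contact_force: [0.1, 0.4, 5.6]
gripper_width: 0.123
```

```bash
python3 - <<'E'
from h import *
s=st()
E
```

```text
t 4.35 pos [ 443.6 -186.7   38.7] yaw 2.91 zax [ 0.003 -0.003 -1.   ] F [0.1 0.4 5.6] T [-0.11 -0.04  0.03] w 0.123 q [-0.61  0.08  2.17 -0.    0.89 -1.95]
```

Request:
{"fn": "drive_tool", "kwargs": {
  "deltas": [
    [[0,0,-2,0,0,0,1],[0,0,-6,0,0,0,1],[0,0,-10,0,0,0,1],[0,0,-10,0,0,0,1],[0,0,-10,0,0,0,1]]
  ]
}}

```text
t: 4.97
tcp_pos: [442.1, -185.6, 136.9]
tcp_rot: [0.364, 3.12, -0.001]
contact_force: [-0.4, -0.7, -2.4]
gripper_width: 0.13
```

```bash
python3 - <<'E'
from h import *
from cell import bot
s=st()
o=[]
for n in("side","top"):
    p=bot.get_image(n);q=proj(p,[s["tcp_pos"]])[0];print(n,q)
    u,v=int(q[0]),int(q[1]);h=45 if n=="side" else 30
    im=cv2.resize(p["img"][v-h:v+h,u-h:u+h,::-1],(400,400),interpolation=cv2.INTER_CUBIC);
    x,y,z=s["tcp_pos"]
    for zz in [box(-24,24,-7,7,63,63)[[0,2,6,4]],cyl(30,32,32)[:40],cyl(20,3,3)[:40]]:
        qq=(proj(p,place(zz,x,y,-.231,z-38.7+0))+.5-[u-h,v-h])*200/h
        cv2.polylines(im,[qq.astype(np.int32)],True,(0,0,255),1)
    o.append(im)
cv2.imwrite("pics/l4.png",np.hstack(o))
print(delta(s,(500,201.5,160),2.91))
E
```

```text
t 4.97 pos [ 442.1 -185.6  136.9] yaw 2.91 zax [ 0.001 -0.001 -1.   ] F [-0.4 -0.7 -2.4] T [-0.02 -0.03 -0.03] w 0.13 q [-0.61 -0.08  2.11 -0.    1.1  -1.95]
side [299.4706118  234.17444488]
top [374.81663466 212.92865676]
[3.27, 39.0, -2.33, -0.03, 0.05, -0.02]
```

View pics/l4.png

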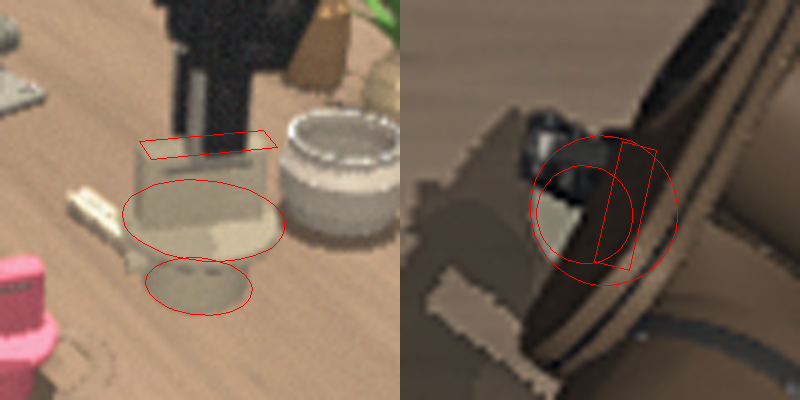

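The plug is held, with its bar top at crop (137–265,145) a little lower than the drawn model. I'll enlarge it to check for tilt.

```bash
python3 - <<'E'
from h import *
from cell import bot
s=st();p=bot.get_image("side");u0,v0,h=270,205,70
im=cv2.resize(p["img"][v0:v0+h,u0:u0+h,::-1],(560,560),interpolation=cv2.INTER_CUBIC)
im=cv2.convertScaleAbs(im,alpha=1.3)
cv2.imwrite("pics/l5.png",im)
ms=bot.masks_of("plug",p)
for d in ms:print(d["score"],d["point"])
E
```

```text
t 5.08 pos [ 441.8 -185.4  136.2] yaw 2.91 zax [-0.001  0.    -1.   ] F [-0.1 -0.2 -0. ] T [ 0.04 -0.02  0.  ] w 0.129 q [-0.61 -0.08  2.11 -0.    1.1  -1.95]
0.9 [250.9, 264.9]
0.88 [298.2, 239.0]
```

View pics/l5.png

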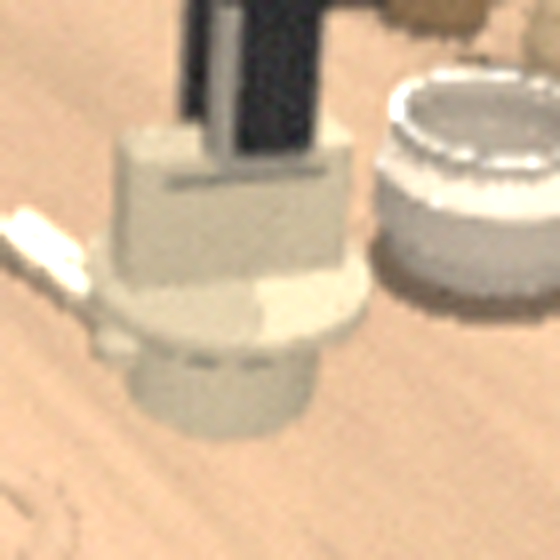

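```bash
python3 - <<'E'
from h import *
import pickle
P=pickle.load(open("P.pkl","rb"));p=P["side"]
for off in(7,15,19,25):
  for z in(136,146,156,166): print(off,z,(proj(p,[[441.8-.228*off,-185.4-.974*off,z]])[0]-[270,205])*8)
print("s3")
for off in(25,35):
  for z in(37,45,50,60): print(off,z,(proj(p,[[442.3-.228*off,-185.7-.974*off,z]])[0]-[255,240])*6.25)
# plug rim rows at given origin height
for z0 in(85,90,95,98): 
  print(z0,[np.round((proj(p,place(X,441.8,-185.4,-.231,z0))-[270,205])*8).tolist() for X in(np.array([[-24,-7,63],[24,-7,63],[-24,-7,32.],[24,-7,32],[0,0,0]]),)])
E
```

```text
7 136 [245.25014619 253.88712494]
7 146 [248.20638696 210.70106812]
7 156 [251.20101465 166.93103598]
7 166 [254.23474884 122.56557217]
15 136 [258.81597402 273.44336416]
15 146 [261.90260334 229.84106359]
15 156 [265.02984324 185.64141063]
15 166 [268.1984654  140.83252868]
19 136 [265.72811913 283.40788365]
19 146 [268.88209764 239.59478027]
19 156 [272.0778493  195.17746691]
19 166 [275.31617334 150.14384919]
25 136 [276.26252072 298.59436627]
25 146 [279.52032806 254.46165895]
25 156 [282.82171924 209.71423698]
25 166 [286.16753678 164.33966935]
s3
25 37 [288.26267617 332.01967498]
25 45 [290.06419839 307.8903443 ]
25 50 [291.19936124 292.68145631]
25 60 [293.49124262 261.96384628]
35 37 [301.09537538 355.82954188]
35 45 [302.99266228 331.45706377]
35 50 [304.18832293 316.09286933]
35 60 [306.60271421 285.05675558]
85 [[[135.0, 214.0], [361.0, 190.0], [128.0, 347.0], [349.0, 322.0], [220.0, 447.0]]]
90 [[[136.0, 192.0], [363.0, 169.0], [129.0, 326.0], [351.0, 301.0], [221.0, 427.0]]]
95 [[[137.0, 170.0], [364.0, 147.0], [130.0, 304.0], [353.0, 280.0], [222.0, 407.0]]]
98 [[[138.0, 156.0], [366.0, 134.0], [131.0, 292.0], [354.0, 268.0], [223.0, 395.0]]]
```

```bash
python3 - <<'E'
from h import *
from cell import bot
p=bot.get_image("side")
im=p["img"][195:255,270:330,::-1]
im=cv2.convertScaleAbs(im,alpha=1.6,beta=20)
cv2.imwrite("pics/l6.png",cv2.resize(im,(600,600),interpolation=cv2.INTER_NEAREST))
E
```

```text
(no output)
```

View pics/l6.png

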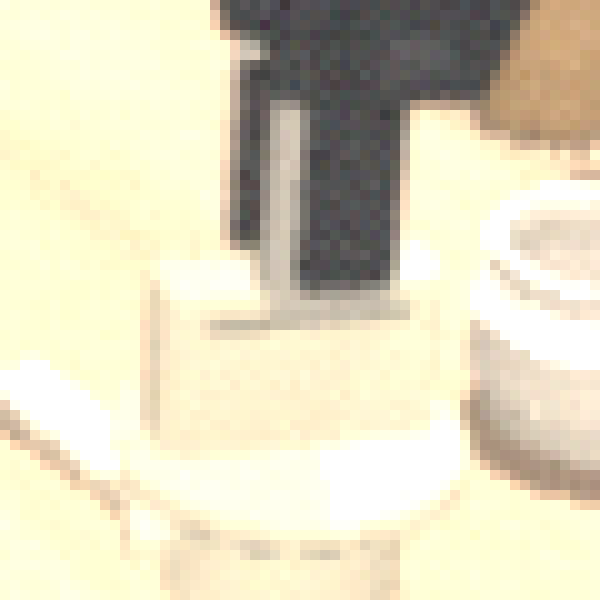

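The visible pads end near z≈156, only about 5 mm below the bar's top, so the grip is shallow. I'll set the plug back where it stood and regrip lower, watching the force.

Request:
{"fn": "drive_tool", "kwargs": {
  "deltas": [
    [[0,0,4,0,0,0,1],[0,0,7,0,0,0,1],[0,0,9,0,0,0,1],[0,0,9.6,0,0,0,1],[0,0,9.8,0,0,0,1],[0,0,9.8,0,0,0,1],[0,0,9.8,0,0,0,0.3],[0,0,9.8,0,0,0,0.3],[0,0,9.8,0,0,0,0.3],[0,0,9.8,0,0,0,0.3]]
  ]
}}

```text
t: 6.48
tcp_pos: [442.6, -186.0, 39.2]
tcp_rot: [0.364, 3.119, -0.001]
contact_force: [0.4, 0.1, 0.3]
gripper_width: 0.352
```

```bash
python3 - <<'E'
from h import *
s=st()
E
```

```text
t 6.47 pos [ 442.6 -186.    39.2] yaw 2.91 zax [ 0.001 -0.001 -1.   ] F [0.4 0.1 0.3] T [ 0.04  0.01 -0.02] w 0.352 q [-0.61  0.08  2.17 -0.    0.9  -1.95]
```

Request:
{"fn": "drive_tool", "kwargs": {
  "deltas": [
    [[0,0,0.2,0,0,0,0.3],[0,0,0.4,0,0,0,0.3],[0,0,0.5,0,0,0,0.3],[0,0,0.6,0,0,0,0.3]]
  ]
}}

```text
t: 6.98
tcp_pos: [442.6, -186.0, 33.1]
tcp_rot: [0.364, 3.119, -0.001]
contact_force: [0.1, -0.4, 0.4]
gripper_width: 0.353
```

Request:
{"fn": "drive_tool", "kwargs": {
  "deltas": [
    [[0,0,0.2,0,0,0,0.3],[0,0,0.4,0,0,0,0.3],[0,0,0.5,0,0,0,0.3],[0,0,0.5,0,0,0,0.3]]
  ]
}}

```text
t: 7.48
tcp_pos: [442.5, -185.9, 28.0]
tcp_rot: [0.364, 3.12, -0.001]
contact_force: [-0.9, -0.9, -0.3]
gripper_width: 0.35
```

```bash
python3 - <<'E'
from h import *
from cell import bot
st();p=bot.get_image("side")
im=p["img"][250:320,265:335,::-1]
im=cv2.convertScaleAbs(im,alpha=1.4,beta=10)
cv2.imwrite("pics/l7.png",cv2.resize(im,(560,560),interpolation=cv2.INTER_NEAREST))
E
```

```text
t 7.47 pos [ 442.5 -185.9   28. ] yaw 2.91 zax [ 0.001 -0.001 -1.   ] F [-0.9 -0.9 -0.3] T [ 0.03  0.01 -0.  ] w 0.35 q [-0.61  0.1   2.17 -0.    0.87 -1.95]
```

View pics/l7.png

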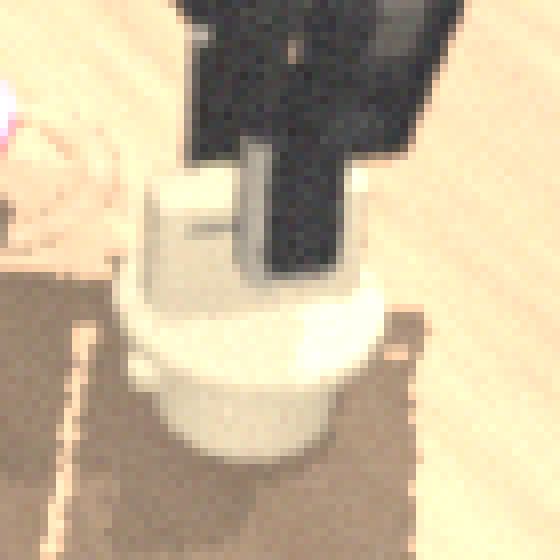

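No contact at TCP 28 mm, and the finger now covers about half the bar face, so I'm closing here.

Request:
{"fn": "drive_tool", "kwargs": {
  "deltas": [
    [[0,0,0,0,0,0,1],[0,0,0,0,0,0,1],[0,0,0,0,0,0,1],[0,0,0,0,0,0,1],[0,0,-3,0,0,0,1],[0,0,-8,0,0,0,1],[0,0,-13,0,0,0,1],[0,0,-13,0,0,0,1],[0,0,-13,0,0,0,1]]
  ],
  "squeeze": 80
}}

```text
t: 8.65
tcp_pos: [441.6, -185.2, 156.8]
tcp_rot: [-0.364, -3.12, -0.001]
contact_force: [0.2, -0.3, -1.3]
gripper_width: 0.136
```

```bash
python3 - <<'E'
from h import *
from cell import bot
s=st();p=bot.get_image("side")
u,v=np.int32(proj(p,[s["tcp_pos"]])[0]);u0,v0=u-35,v-35
im=p["img"][v0:v0+70,u0:u0+70,::-1]
im=cv2.resize(cv2.convertScaleAbs(im,alpha=1.4,beta=10),(560,560),interpolation=cv2.INTER_NEAREST)
x,y,z=s["tcp_pos"]
for zz in [box(-24,24,-7,7,63,63)[[0,2,6,4]],cyl(30,32,32)[:40],cyl(20,3,3)[:40]]:
    qq=(proj(p,place(zz,x,y,-.231,z-27.5))+.5-[u0,v0])*8
    cv2.polylines(im,[qq.astype(np.int32)],True,(0,0,255),1)
cv2.imwrite("pics/l8.png",im)
print(delta(s,(500,201.5,160),np.pi))
E
```

```text
t 8.65 pos [ 441.6 -185.2  156.8] yaw 2.91 zax [-0.001  0.001 -1.   ] F [ 0.2 -0.3 -1.3] T [ 0.    0.03 -0.  ] w 0.136 q [-0.61 -0.1   2.1  -0.    1.15 -1.95]
[3.21, 38.98, -0.3, 0.02, -0.05, -13.3]
```

View pics/l8.png

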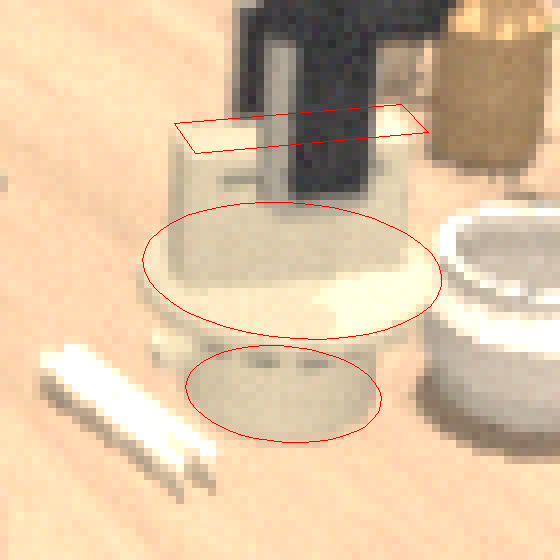

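The grip is good now, with pad overlap of about 15 mm and the plug upright. I'm carrying it over the housing at yaw about +0.25 from the slot angle.

Request:
{"fn": "drive_tool", "kwargs": {
  "deltas": [
    [[3.2,5,-0.3,0,0,-10,1],[3.2,10,-0.3,0,0,-20,1],[3.2,15,-0.3,0,0,-27.5,1],[3.2,20,-0.3,0,0,-27.5,1],[3.2,25,-0.3,0,0,-27.5,1],[3.2,30,-0.3,0,0,-27.5,1],[3.2,34,-0.3,0,0,-27.5,1],[3.2,37,-0.3,0,0,-27.5,1],[3.2,39,-0.3,0,0,-27.5,1],[3.2,39,-0.3,0,0,-27.5,1],[3.2,39,-0.3,0,0,-27.5,1],[3.2,39,-0.3,0,0,-27.5,1]]
  ]
}}

```text
t: 10.2
tcp_pos: [499.6, 201.0, 159.3]
tcp_rot: [0.386, -3.115, -0.002]
contact_force: [-0.4, -0.8, -1.2]
gripper_width: 0.135
```

```bash
cat > look.py <<'E'
from h import *
from cell import bot
import sys
def look(name,zo=28,c=(500,201.5),h=40):
    s=st();o=[]
    M=R.from_rotvec(s["tcp_rot"]).as_matrix();yaw=np.arctan2(M[1,0],M[0,0])-np.pi
    for n in("side","top"):
        p=bot.get_image(n);u,v=np.int32(proj(p,[[c[0],c[1],80]])[0]);u0,v0=u-h,v-h
        im=cv2.resize(cv2.convertScaleAbs(p["img"][v0:v0+2*h,u0:u0+2*h,::-1],alpha=1.2),(400,400),interpolation=cv2.INTER_CUBIC)
        x,y,z=s["tcp_pos"]
        for zz,ps,col in [(box(-24,24,-7,7,63,63)[[0,2,6,4]],(x,y,yaw,z-zo),(0,0,255)),(cyl(30,32,32)[:40],(x,y,0,z-zo),(0,0,255)),(cyl(20,3,3)[:40],(x,y,0,z-zo),(0,0,255)),(cyl(31.5,60,60)[:40],(c[0],c[1],0),(0,200,0)),(cyl(21.5,60,60)[:40],(c[0],c[1],0),(0,200,0))]:
            qq=(proj(p,place(zz,*ps))+.5-[u0,v0])*200/h
            cv2.polylines(im,[qq.astype(np.int32)],True,col,1)
        o.append(im)
    cv2.imwrite(f"pics/{name}.png",np.hstack(o));return s
E
python3 -c "
from look import *
s=look('m1')"
```

```text
t 10.2 pos [499.6 201.  159.3] yaw -2.895 zax [-0.003  0.001 -1.   ] F [-0.4 -0.8 -1.2] T [ 0.01 -0.02 -0.04] w 0.135 q [ 0.19  0.04  1.96  0.    1.15 -1.62]
```

View pics/m1.png

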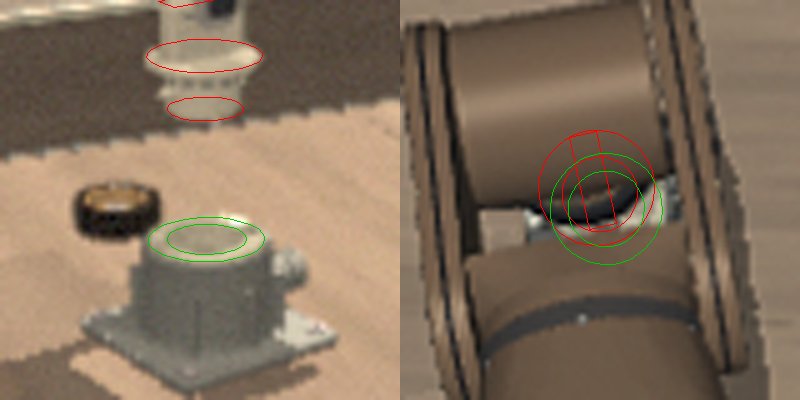

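In the side view the plug hangs above the mouth, which is at crop (205,238). The arm hides the top view. I'll lower the plug to just above the mouth and look closely.

Request:
{"fn": "drive_tool", "kwargs": {
  "deltas": [
    [[0,0,3,0,0,0,1],[0,0,5,0,0,0,1],[0,0,6.2,0,0,0,1],[0,0,6.2,0,0,0,1]]
  ]
}}

```text
t: 10.8
tcp_pos: [499.1, 200.9, 96.8]
tcp_rot: [0.386, -3.114, -0.002]
contact_force: [-0.7, -0.2, -0.9]
gripper_width: 0.135
```

```bash
python3 - <<'E'
from h import *
from cell import bot
s=st();p=bot.get_image("side")
M=R.from_rotvec(s["tcp_rot"]).as_matrix();yaw=np.arctan2(M[1,0],M[0,0])-np.pi
x,y,z=s["tcp_pos"];u0,v0=205,155
ds=bot.masks_of("plug",p)
for d in ds: print(d["score"],d["point"],d["region"].sum())
o=[]
for k in(0,1):
    im=cv2.resize(cv2.convertScaleAbs(p["img"][v0:v0+60,u0:u0+60,::-1],alpha=1.2),(400,400),interpolation=cv2.INTER_CUBIC)
    if k:
      for zz,ps,col in [(box(-24,24,-7,7,63,63)[[0,2,6,4]],(x,y,yaw,z-28),(0,0,255)),(cyl(30,32,32)[:40],(x,y,0,z-28),(0,0,255)),(cyl(20,3,3)[:40],(x,y,0,z-28),(0,0,255)),(cyl(31.5,60,60)[:40],(500.4,203.6,0),(0,200,0)),(box(-52,52,-52,52,8,8)[[0,2,6,4]],(500.4,203.6,.2),(0,200,0))]:
        qq=(proj(p,place(zz,*ps))+.5-[u0,v0])*400/60
        cv2.polylines(im,[qq.astype(np.int32)],True,col,1)
    o.append(im)
cv2.imwrite("pics/m2.png",np.hstack(o))
import pickle;pickle.dump((p,s,[(d["region"],d["point"]) for d in ds]),open("Q.pkl","wb"))
E
```

```text
t 10.8 pos [499.1 200.9  96.8] yaw -2.895 zax [-0.004  0.001 -1.   ] F [-0.7 -0.2 -0.9] T [-0.04  0.03  0.02] w 0.135 q [ 0.19  0.11  2.    0.    1.03 -1.63]
0.68 [247.6, 264.9] 838
0.65 [235.7, 177.6] 356
0.34 [218.3, 186.2] 176
```

View pics/m2.png

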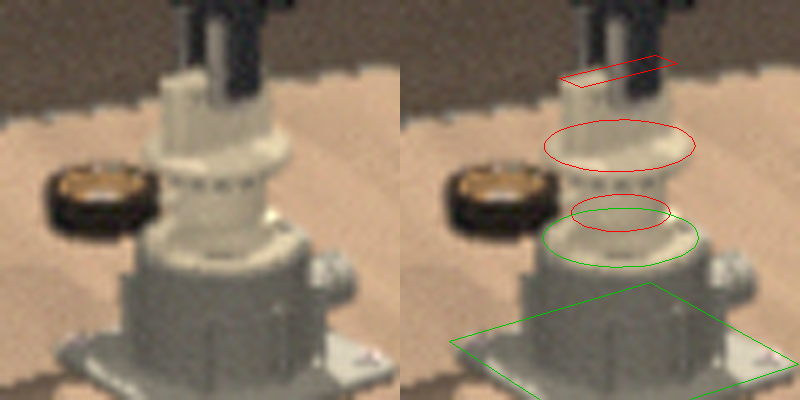

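The plug's stem at crop (215,240) sits about 0.75 px left of the mouth centre at (220,238). I'll correct by about 1.5 mm and ease it into the bore.

Request:
{"fn": "drive_tool", "kwargs": {
  "deltas": [
    [[-0.12,-0.09,0.3,0,0,0,1],[-0.12,-0.09,0.6,0,0,0,1],[-0.12,-0.09,0.9,0,0,0,1],[-0.12,-0.09,1.1,0,0,0,1],[-0.12,-0.09,1.3,0,0,0,1]]
  ]
}}

```text
t: 11.52
tcp_pos: [501.6, 200.8, 85.2]
tcp_rot: [0.386, -3.117, -0.003]
contact_force: [0.6, -0.1, -0.5]
gripper_width: 0.14
```

```bash
python3 - <<'E'
from h import *
s=st()
E
```

```text
t 11.53 pos [501.6 200.8  85.2] yaw -2.895 zax [-0.001  0.002 -1.   ] F [ 0.6 -0.1 -0.5] T [-0.07  0.02  0.03] w 0.14 q [ 0.19  0.13  2.    0.    1.01 -1.63]
```

Request:
{"fn": "drive_tool", "kwargs": {
  "deltas": [
    [[0.08,0,0.2,0,0,0,1],[0.08,0,0.4,0,0,0,1],[0.08,0,0.5,0,0,0,1],[0.08,0,0.5,0,0,0,1]]
  ]
}}

```text
t: 12.02
tcp_pos: [500.7, 200.6, 80.1]
tcp_rot: [0.386, -3.117, -0.003]
contact_force: [0.2, 1.6, -1.8]
gripper_width: 0.136
```

```bash
python3 - <<'E'
from h import *
s=st()
E
```

```text
t 12.03 pos [500.7 200.6  80.1] yaw -2.895 zax [-0.001  0.002 -1.   ] F [ 0.2  1.6 -1.8] T [-0.03  0.04 -0.02] w 0.136 q [ 0.19  0.14  2.01  0.    1.   -1.63]
```

Request:
{"fn": "drive_tool", "kwargs": {
  "deltas": [
    [[0,0,0.2,0,0,0,1],[0,0,0.4,0,0,0,1],[0,0,0.5,0,0,0,1],[0,0,0.5,0,0,0,1]]
  ]
}}

```text
t: 12.52
tcp_pos: [500.9, 200.6, 76.2]
tcp_rot: [0.387, -3.117, -0.003]
contact_force: [-1.6, -0.9, 4.9]
gripper_width: 0.139
```

```bash
python3 -c "
from look import *
s=look('m3',28,(500.5,201),30)"
```

```text
t 12.53 pos [500.9 200.6  76.2] yaw -2.895 zax [-0.001  0.001 -1.   ] F [-1.6 -0.9  4.9] T [-0.06  0.42  0.05] w 0.139 q [ 0.19  0.14  2.01  0.    0.99 -1.63]
```

View pics/m3.png

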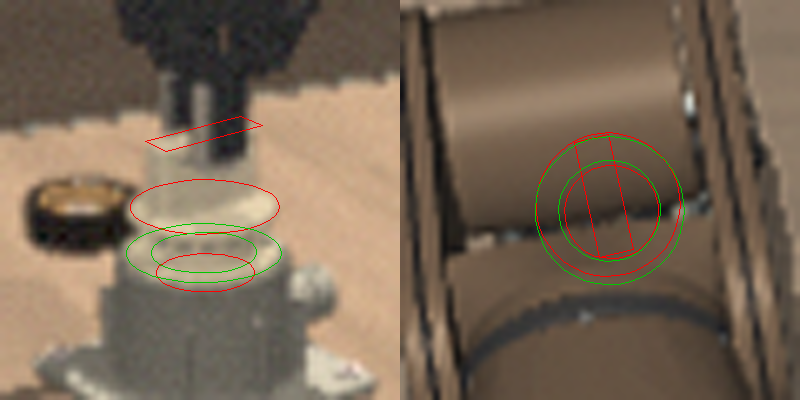

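The stem is in the bore and the lugs ride on the lip: TCP 76.2 means origin ≈ 48, with Fz +4.9 N. Now I turn clockwise under a light press to feel for the slots.

Request:
{"fn": "drive_tool", "kwargs": {
  "deltas": [
    [[0,0,0.15,0,0,2,1],[0,0,0.2,0,0,4,1],[0,0,0.2,0,0,6,1],[0,0,0.2,0,0,8,1],[0,0,0.2,0,0,9,1]]
  ]
}}

```text
t: 13.25
tcp_pos: [502.5, 200.6, 75.4]
tcp_rot: [-0.14, 3.136, 0.002]
contact_force: [2.3, -1.3, 4.9]
gripper_width: 0.135
```

```bash
python3 -c "
from h import *
st()"
```

```text
t 13.25 pos [502.5 200.6  75.4] yaw -3.052 zax [ 0.003  0.001 -1.   ] F [ 2.3 -1.3  4.9] T [-0.36 -0.14  0.03] w 0.135 q [ 0.19  0.15  2.01  0.    0.98 -1.47]
```

Request:
{"fn": "drive_tool", "kwargs": {
  "deltas": [
    [[0.08,0,0.2,0,0,1.5,1],[0.08,0,0.25,0,0,3,1],[0.08,0,0.25,0,0,4,1],[0.08,0,0.25,0,0,5,1]]
  ]
}}

```text
t: 13.75
tcp_pos: [501.3, 200.5, 72.7]
tcp_rot: [-0.002, 3.14, 0.002]
contact_force: [-0.5, 0.2, 2.6]
gripper_width: 0.136
```

```bash
python3 -c "
from h import *
st()"
```

```text
t 13.75 pos [501.3 200.5  72.7] yaw -3.141 zax [ 0.002  0.001 -1.   ] F [-0.5  0.2  2.6] T [-0.02  0.06 -0.02] w 0.136 q [ 0.19  0.15  2.01  0.    0.98 -1.38]
```

The plug dropped into the slots at yaw ≈ 0.00: TCP z 72.7, origin ≈ 44.5. Next I push down against the spring.

Request:
{"fn": "drive_tool", "kwargs": {
  "deltas": [
    [[0,0,0.2,0,0,0,1],[0,0,0.4,0,0,0,1],[0,0,0.6,0,0,0,1],[0,0,0.8,0,0,0,1],[0,0,0.9,0,0,0,1]]
  ]
}}

```text
t: 14.38
tcp_pos: [501.5, 200.5, 64.1]
tcp_rot: [-0.002, 3.14, 0.002]
contact_force: [-1.8, -1.6, 5.7]
gripper_width: 0.138
```

```bash
python3 -c "
from h import *
st()"
```

```text
t 14.38 pos [501.5 200.5  64.1] yaw -3.141 zax [ 0.002  0.001 -1.   ] F [-1.8 -1.6  5.7] T [-0.13  0.31  0.02] w 0.138 q [ 0.19  0.16  2.02  0.    0.96 -1.38]
```

Request:
{"fn": "drive_tool", "kwargs": {
  "deltas": [
    [[0,0,0.1,0,0,0,1],[0,0,0.2,0,0,0,1],[0,0,0.2,0,0,0,1]]
  ]
}}

```text
t: 14.75
tcp_pos: [501.6, 200.5, 62.7]
tcp_rot: [-0.002, 3.14, 0.002]
contact_force: [-1.7, -1.2, 7.0]
gripper_width: 0.136
```

```bash
python3 -c "
from look import *
s=look('m4',28,(501,201),30)"
```

```text
t 14.75 pos [501.6 200.5  62.7] yaw -3.14 zax [ 0.001  0.001 -1.   ] F [-1.7 -1.2  7. ] T [-0.16  0.47  0.06] w 0.136 q [ 0.19  0.16  2.02  0.    0.96 -1.38]
```

View pics/m4.png

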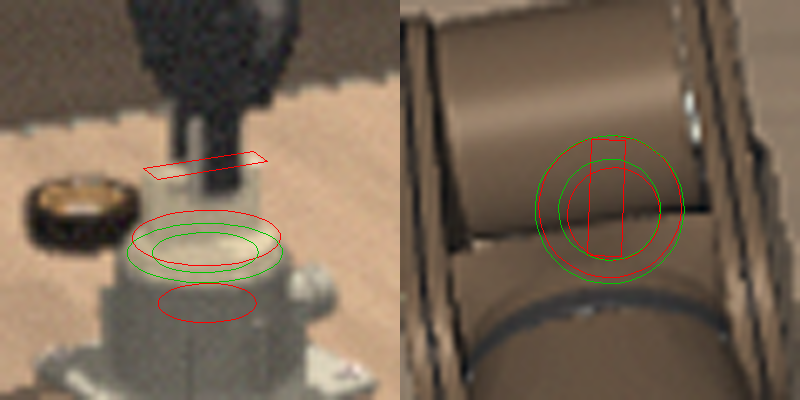

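The flange is nearly down on the collar (origin ≈ 34.5, Fz 7 N). Now I twist clockwise.

Request:
{"fn": "drive_tool", "kwargs": {
  "deltas": [
    [[0,0,0.05,0,0,3,1],[0,0,0.05,0,0,6,1],[0,0,0.05,0,0,9,1],[0,0,0.05,0,0,12,1],[0,0,0.05,0,0,16,1],[0,0,0.05,0,0,20,1]]
  ]
}}

```text
t: 15.6
tcp_pos: [502.4, 200.9, 63.2]
tcp_rot: [0.547, 3.091, 0.004]
contact_force: [-1.1, 0.1, 8.4]
gripper_width: 0.138
```

```bash
python3 -c "
from h import *
st()"
```

```text
t 15.6 pos [502.4 200.9  63.2] yaw 2.791 zax [ 0.003  0.002 -1.   ] F [-1.1  0.1  8.4] T [0.09 0.2  0.05] w 0.138 q [ 0.19  0.16  2.01  0.    0.96 -1.03]
```

Request:
{"fn": "drive_tool", "kwargs": {
  "deltas": [
    [[0,0,0.08,0,0,4,1],[0,0,0.08,0,0,8,1],[0,0,0.08,0,0,12,1],[0,0,0.08,0,0,16,1],[0,0,0.08,0,0,20,1],[0,0,0.08,0,0,23,1],[0,0,0.08,0,0,25,1]]
  ]
}}

```text
t: 16.48
tcp_pos: [501.7, 200.9, 62.7]
tcp_rot: [1.205, 2.901, 0.003]
contact_force: [-2.5, -0.1, 6.7]
gripper_width: 0.138
```

```bash
python3 -c "
from look import *
s=look('m5',28,(501,201),30)"
```

```text
t 16.48 pos [501.7 200.9  62.7] yaw 2.354 zax [ 0.001  0.001 -1.   ] F [-2.5 -0.1  6.7] T [-0.15  0.59  0.11] w 0.138 q [ 0.19  0.17  2.01  0.    0.96 -0.59]
```

View pics/m5.png

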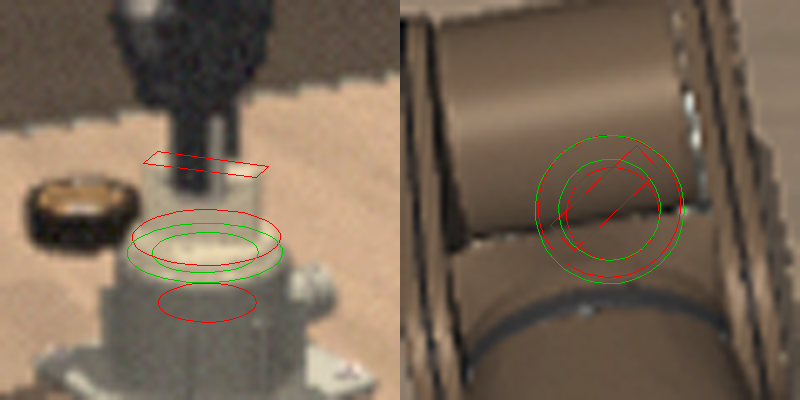

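Yaw is −0.787. I'll ease the push to see whether the lugs rise into the notches.

Request:
{"fn": "drive_tool", "kwargs": {
  "deltas": [
    [[0,0,-0.1,0,0,0.7,1],[0,0,-0.2,0,0,0.7,1],[0,0,-0.3,0,0,0.7,1],[0,0,-0.4,0,0,0.7,1],[0,0,-0.4,0,0,0.7,1]]
  ]
}}

```text
t: 17.2
tcp_pos: [501.7, 200.8, 66.8]
tcp_rot: [1.221, 2.894, 0.003]
contact_force: [-2.2, 0.1, 5.4]
gripper_width: 0.138
```

```bash
python3 -c "
from h import *
st()"
```

```text
t 17.2 pos [501.7 200.8  66.8] yaw 2.343 zax [ 0.001  0.001 -1.   ] F [-2.2  0.1  5.4] T [-0.1   0.23  0.07] w 0.138 q [ 0.19  0.16  2.01  0.    0.97 -0.58]
```

It rose to origin ≈ 38.6 with the spring still pushing, so the lugs are in the notches. I'll confirm with a slight further lift.

Request:
{"fn": "drive_tool", "kwargs": {
  "deltas": [
    [[0,0,-0.08,0,0,0,1],[0,0,-0.15,0,0,0,1],[0,0,-0.15,0,0,0,1]]
  ]
}}

```text
t: 17.58
tcp_pos: [501.5, 200.8, 67.4]
tcp_rot: [1.222, 2.894, 0.003]
contact_force: [0.5, 0.6, -2.7]
gripper_width: 0.142
```

```bash
python3 -c "
from h import *
st()"
```

```text
t 17.57 pos [501.5 200.8  67.4] yaw 2.343 zax [ 0.001  0.002 -1.   ] F [ 0.5  0.6 -2.7] T [ 0.08 -0.43 -0.04] w 0.142 q [ 0.19  0.16  2.01  0.    0.97 -0.58]
```

It holds at origin ≈ 39 (TCP 67.4, Fz −2.7 against the lift), so it's locked. Releasing now.

Request:
{"fn": "drive_tool", "kwargs": {
  "deltas": [
    [[0,0,0,0,0,0,1],[0,0,0,0,0,0,0.5],[0,0,0,0,0,0,0.1],[0,0,0,0,0,0,0],[0,0,0,0,0,0,0],[0,0,0,0,0,0,0],[0,0,-2,0,0,0,0],[0,0,-6,0,0,0,0],[0,0,-10,0,0,0,0],[0,0,-14,0,0,0,0],[0,0,-14,0,0,0,0]]
  ]
}}

```text
t: 18.95
tcp_pos: [503.8, 201.1, 212.0]
tcp_rot: [1.219, 2.888, 0.01]
contact_force: [-0.3, 0.9, 0.1]
gripper_width: 0.5
```

```bash
python3 -c "
from h import *
s=st();print(delta(s,(520,-50,220),2.343))"
```

```text
t 18.95 pos [503.8 201.1 212. ] yaw 2.343 zax [ 0.009  0.003 -1.   ] F [-0.3  0.9  0.1] T [-0.06 -0.02 -0.  ] w 0.5 q [ 0.19 -0.01  1.91  0.    1.24 -0.58]
[-19.13, -16.35, -0.86, 0.52, 0.24, -0.01]
```

Moving aside so both cameras can see the housing.

Request:
{"fn": "drive_tool", "kwargs": {
  "deltas": [
    [[-4,-3.5,-0.8,0,0,0,0],[-8,-7,-0.8,0,0,0,0],[-12,-10.5,-0.8,0,0,0,0],[-16,-14,-0.8,0,0,0,0],[-19,-16.5,-0.8,0,0,0,0],[-19,-16.5,-0.8,0,0,0,0],[-19,-16.5,-0.8,0,0,0,0]]
  ]
}}

```text
t: 19.82
tcp_pos: [517.5, -49.6, 218.2]
tcp_rot: [1.22, 2.889, 0.011]
contact_force: [-0.3, 0.8, -0.2]
gripper_width: 0.5
```

```bash
python3 - <<'E'
from h import *
from cell import bot
s=st();o=[]
for n in("side","top"):
    p=bot.get_image(n);cv2.imwrite(f"pics/{n}_end.png",p["img"][:,:,::-1])
    u,v=np.int32(proj(p,[[500,201,70]])[0]);h=25;o.append([])
    for k in(0,1):
      im=cv2.resize(p["img"][v-h:v+h,u-h:u+h,::-1],(390,390),interpolation=cv2.INTER_CUBIC)
      if k:
        for zz,c in((box(-24,24,-7,7,63,63)[[0,2,6,4]],-.8),(cyl(30,32,32)[:40],0)):
          q=(proj(p,place(zz,500.8,201,c,39))+.5-[u-h,v-h])*390/2/h
          cv2.polylines(im,[q.astype(np.int32)],True,(0,0,255),1)
      o[-1].append(im[95:385] if n=="top" else im[50:340])
cv2.imwrite("pics/end.png",np.vstack([np.hstack(r) for r in o]))
E
```

```text
t 19.82 pos [517.5 -49.6 218.2] yaw 2.342 zax [ 0.007  0.004 -1.   ] F [-0.3  0.8 -0.2] T [0.01 0.01 0.02] w 0.5 q [-0.29 -0.07  1.95  0.01  1.26 -1.07]
```

View pics/end.png

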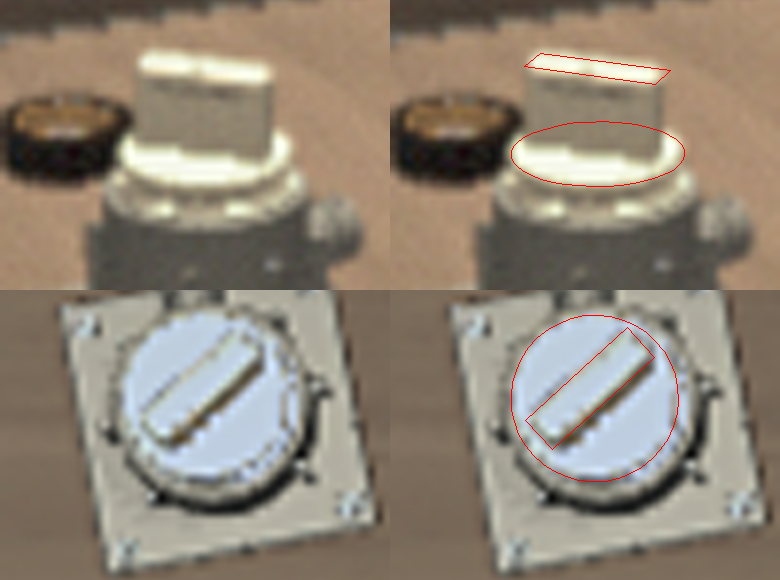

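View pics/side_end.png

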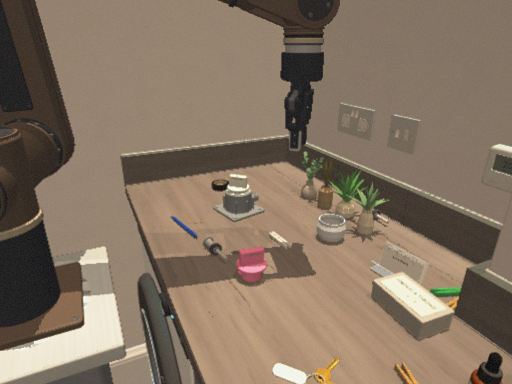

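The plug sits level with its flange above the collar, and its bar matches the model drawn at 39 mm height and −0.8 rad in both views (side about (238,183)). All bystanders are at their original pixels. Handing in.

```bash
python3 -c "
from cell import bot
print(bot.hand_in())"
```

```text
the job is handed in; nothing more can be done
None
```

The white plug is locked in the housing and stayed in when let go. I handed the job in with the robot's clock at about 20 s, against the 72 s limit.

- **What I did:** I gripped the plug by its bar and lowered it into the mouth. Turning it clockwise under about 5 N, I felt it drop into the slots. I pushed it to about 34.5 mm, twisted it about 0.8 rad clockwise and eased off.
- **Lock checks:** The plug rose to about 39 mm and held against a slight lift (−2.7 N). After release, both cameras show it level at 39 mm and −0.8 rad.
- **Force and bystanders:** The highest upward force I read was 8.4 N, but I only read it at the end of each move. In the final side view, the other things are where they were.
- **What disagreed:**
  - The first grip was too shallow: the fingers visibly ended about 20 mm short of the stated TCP. I set the plug back down where it had stood and regripped about 10 mm lower.
  - The two cameras differed by about 4 mm on where the mouth was, so I used a value between them.

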